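# Load the dish labeller and hold its feed plunger half-way

### The job

Take the green label roll and lower it (do not drop it) over the labeller's upright spindle until it sits fully down on the black turntable, and let go of it. Then press the plunger of the grey hold-to-run station half-way, 10 mm of its 20 mm travel, so that the yellow part of its stem has just disappeared, never pushing it right through to the bottom, and finish while still holding it there with the robot. Leave the yellow roll, the amber jar and the stack of dishes where they are.

Things in the scene. Friction and masses are not known exactly. Their poses are not given: they have to be found in the camera images.
- green_roll_center (a point): Centre (half-way up) of the loose green label roll standing on the bench: 50 mm outer diameter, 49 mm tall over its white plastic core (32 mm diameter, sticking out 2.5 mm above and below the green), straight through bore of 26 mm along z. Mass 60 to 130 g. The yellow roll has the same size; the two may stand in each other's place
- yellow_roll_center (a point): Centre (half-way up) of the loose yellow label roll, same size as the green one, standing upright on the bench; to be left alone
- spindle_seat (a point): Point on the labeller's spindle axis at the upper face of the black turntable (72 mm diameter), 18 mm above the bench; z up along the spindle, x and y as the labeller's axes. A roll that is fully down has its centre 24.5 mm above this point
- spindle_tip (a point): Top of the steel spindle, 62 mm above the turntable (80 mm above the bench). The spindle has 20 mm diameter, its top 14 mm taper to 8 mm
- plunger_top (a point): Centre of the flat top of the plunger's black round cap (40 mm diameter, 8 mm thick) on the hold-to-run station; 80 mm above the bench when released, moves down with the plunger. The stem below (26 mm diameter) is white above and yellow in its lowest 10 mm, the yellow going into the housing first. The fixed grey housing is 85 by 75 mm, 50 mm high
- plunger (a joint): How far the plunger is pressed straight down, in m: 0 released, 0.020 right at the bottom. It springs back when let go. It needs 3 N to start moving and 0.4 N more per mm: about 7 N at 10 mm, 11 N at the bottom
- green_roll: The same green roll as a body; origin at the centre of its underside, 24.5 mm below its centre, z up along its bore
- yellow_roll: The same yellow roll as a body; origin at the centre of its underside
- jar: Loose amber glass jar with a red cap, 60 mm diameter, 95 mm tall; origin at the centre of its underside; to be left alone
- dishes: Loose stack of six culture dishes (treated as one piece), 90 mm diameter, 84 mm tall; origin at the centre of its underside; to be left alone
- labeller: The fixed white labeller; origin on the bench under the spindle axis. Base plate 170 mm (x) by 275 mm (y), 14 mm thick, from 65 mm to -y of the spindle to 210 mm to +y. Its print head, 150 mm (x) by 110 mm (y), tops out 119 mm above the bench and begins 90 mm to +y of the spindle axis
Mind the look-alikes: they are no part of the job. Of the things that look like the green_roll, the smaller one is meant.

How it is judged:
By the outcome, as a careful person would: the job done as asked, in the order asked, and still so for the second after the job is handed in, while the arm keeps its last pose, push and grip.
It also fails if it takes over 51 s, if anything falls off the work surface, if the arm or the gripper's body presses on something with over 40 N, if the wrist force passes 120 N, or if a joint passes its speed limit or range.

### The arm

A 6-joint arm with a two-finger parallel gripper is mounted at the origin on the work surface. World frame = base frame: x ahead of the robot, y to its left, z up, the work surface at z = 0. Lengths are in m, angles in rad, forces in N, time in s.
With the tool pointing down it reaches from about 0.3 to 0.875 m from the base axis. Payload 6.4 kg.
Tool frame: the origin (TCP) lies between the finger pads; the fingertips stand 19 mm ahead of it and the grasp point (between the pads) is the TCP (ctrl.tips_ahead is the z of the fingertips in the tool frame, in m); z points along the fingers, y is the line along which they close (so a half turn about z gives the same grasp; the last joint's range is limited). The gripper opens to 85 mm and grips with 20 to 120 N. Pads are 22 mm wide; open, the fingers measure 114 mm over their backs; the gripper's body (76 mm by 85 mm) begins 54 mm behind the grasp point. The pads swing forward as they close: fully open they stand 13 mm farther back than shut.
Start: joints at [0.903, 0.181, 1.607, -0, 1.354, -0.206], TCP at [0.256, 0.515, 0.25] pointing down, gripper open.
Joint ranges: [-2.99, 2.99], [-0.89, 2.07], [0.3, 2.58], [-1.14, 4.28], [0, 2.63], [-3.12, 3.12]. Speed limits (rad/s): [2.57, 2.57, 3.01, 3.14, 3.14, 3.14].

### API

Orientations are given as a unit quaternion [w, x, y, z].
In Python, from bench import readout, vision, ctrl gives the robot as it stands.
- The arm moves only by the tool play_rows, never from a script. Its arguments are lists of equal length, an entry for each row: "xyz": the shift along the tool's x, y, z in mm, a list of three; "rot": the turn, a rotation vector about the tool's x, y, z in rad, a list of three; "grip": the opening, from 0 (shut) to 1 (fully open). In form: {"xyz": [[x, y, z], ...], "rot": [[rx, ry, rz], ...], "grip": [grip, ...]}. A call has exactly 10 rows; each row is the pose to reach, as a shift and turn from the pose commanded when the call began, along the tool's axes at that moment; what a row does not reach only later rows make up. A row lasts 1/8 s, in which the tool goes at most 62.5 mm and 10.7 degrees, less where a joint would pass 70% of its speed; a pose out of reach is approached as far as the arm can. A call with a gripper value outside its range is refused whole. The fingers move at their own pace and stop on an object; the grip force is fixed at half the most. Time passes only in rows, so rows that repeat a pose let the fingers close, or fill a call up. It gives the time, the measured TCP pose, the force, the opening and the grip force at its end, in the units of the state.
- readout.get_obs(): the state, without advancing time (a new reading comes with each control period).
- vision.camera(name): name is "side" or "top" or "wrist"; returns a dict with "color" (384x512x3 uint8, red, green, blue), "depth" (384x512 float32, m along the optical axis (not along the pixel's ray), 0 where there is no reading), "camera_matrix" (3x3 intrinsics, pixels), "k1" (the pictures are not rectified: a ray, as slopes to the right and down, at radius r is drawn at 1 + k1 r^2 times it, then the intrinsics apply), "extrinsics" (4x4, takes a point from camera to world coordinates); the wrist camera has in their place "hand_eye" (4x4, takes a point from camera to tool coordinates, whose origin is the TCP and whose axes are the flange's). Camera axes: x right, y down, z forward; pixel columns grow to the right and rows downward; lengths in m; the calibration is good to about 2 mm. A picture is of the moment at which its call begins: read the wrist's pose just before it.
- ctrl.hand_in(): hands the job in; it is judged then, once.
The state is a dict: "time_s": time; "q": joint angles; "dq": joint speeds; "joint_efforts": joint torques, N m; "eef_pos": TCP position; "eef_rot": TCP orientation; "wrist_force": force on the tool from outside, world axes, zero at the start; "torque": the same for the moment, N m; "opening": opening from 0.0 (shut) to 1.0 (fully open); "grasp_force": force on a finger pad.
Only numpy, scipy, OpenCV 4.12 (cv2) and the standard library are available. Lean on these libraries where they do the work, as an engineer would, in place of code of your own. Each camera call takes 0.05 s, during which the arm holds its last target. There are 200 camera calls.

## Working session

There is one attempt and no reset: what is moved stays moved. The work goes in short steps, Python scripts to look and compute and a tool call to move; the robot and the scene stay as the last step left them, time stands still between calls to the robot, and variables do not carry over. Pictures are saved under pics/ and viewed, at most 10 in all, crops included, and the job is handed in when it is done.

Besides the shell and the picture viewer there is one more tool, called after "Emit:" in YAML: its name, and indented under it one key for each argument. play_rows: Moves the arm, as the interface text tells. Its arguments: {"type":"object","properties":{"xyz":{"type":"array","items":{"type":"array","items":{"type":"number"}}},"rot":{"type":"array","items":{"type":"array","items":{"type":"number"}}},"grip":{"type":"array","items":{"type":"number"}}},"required":["xyz","rot","grip"]}

```bash
mkdir -p pics
cat > h.py <<'E'
import numpy as np, cv2
from scipy.spatial.transform import Rotation as R
from bench import readout, vision, ctrl
def T(o):
    q=o['eef_rot']; M=np.eye(4); M[:3,:3]=R.from_quat([q[1],q[2],q[3],q[0]]).as_matrix(); M[:3,3]=o['eef_pos']; return M
def snap(name,fn):
    o=readout.get_obs(); c=vision.camera(name)
    E=c['extrinsics'] if name!='wrist' else T(o)@c['hand_eye']
    np.savez('pics/'+fn+'.npz',color=c['color'],depth=c['depth'],K=c['camera_matrix'],k1=c['k1'],E=E)
    cv2.imwrite('pics/'+fn+'.png',c['color'][:,:,::-1]); return load(fn)
def load(fn): return dict(np.load('pics/'+fn+'.npz'))
def slopes(c,u,v):
    K=c['K']; d=np.array([(u-K[0,2])/K[0,0],(v-K[1,2])/K[1,1]]); s=d.copy()
    for _ in range(20): s=d/(1+c['k1']*(s@s))
    return s
def px2z(c,u,v,z):
    s=slopes(c,u,v); r=c['E'][:3,:3]@np.array([s[0],s[1],1]); p=c['E'][:3,3]; return p+r*(z-p[2])/r[2]
def px2d(c,u,v):
    s=slopes(c,u,v); d=c['depth'][int(round(v)),int(round(u))]; return (c['E']@np.array([s[0]*d,s[1]*d,d,1]))[:3]
def proj(c,P):
    p=np.linalg.inv(c['E'])@np.append(P,1); s=p[:2]/p[2]; s=s*(1+c['k1']*(s@s)); K=c['K']; return np.array([K[0,0]*s[0]+K[0,2],K[1,1]*s[1]+K[1,2]])
def cloud(c):
    v,u=np.nonzero(c['depth']>0); K=c['K']; uv=np.stack([u,v],1).astype(float)
    d=np.stack([(u-K[0,2])/K[0,0],(v-K[1,2])/K[1,1]],1); s=d.copy()
    for _ in range(20): s=d/(1+c['k1']*(s**2).sum(1,keepdims=True))
    z=c['depth'][v,u][:,None]; P=np.hstack([s*z,z])@c['E'][:3,:3].T+c['E'][:3,3]
    return P,c['color'][v,u].astype(int),uv
E
python3 - <<'E'
from h import *
o=readout.get_obs(); print(o, ctrl.tips_ahead); print(T(o))
a=snap('top','top0'); b=snap('side','side0')
print(a['E'],b['E'],a['k1'],a['K'])
E
```

```text
{'time_s': 0.0, 'q': array([ 9.02705938e-01,  1.81517432e-01,  1.60800540e+00, -1.21150317e-05,
        1.35381384e+00, -2.06301402e-01]), 'dq': array([ 0.00147361,  0.00145734,  0.00137419,  0.00096463, -0.00100361,
       -0.00072675]), 'joint_efforts': array([ 8.76643007e-04, -4.44874442e+01, -3.51338768e+01, -2.32616339e-04,
        9.19796003e-03, -2.10509967e-06]), 'eef_pos': array([0.25584942, 0.51435988, 0.24939867]), 'eef_rot': array([-3.63851769e-04,  2.28847009e-01,  9.73462011e-01, -7.92495271e-04]), 'wrist_force': array([-1.11498355,  0.17966795,  1.38033718]), 'torque': array([-0.02774162,  0.01326642, -0.04056464]), 'grasp_force': 0.0, 'opening': 0.9988751670243611} 0.019
[[-8.95257828e-01  4.45547162e-01 -1.07111209e-03  2.55849422e-01]
 [ 4.45548316e-01  8.95256837e-01 -1.37639530e-03  5.14359877e-01]
 [ 3.45671404e-04 -1.70946086e-03 -9.99998479e-01  2.49398667e-01]
 [ 0.00000000e+00  0.00000000e+00  0.00000000e+00  1.00000000e+00]]
[[ 2.50221895e-02 -9.87128184e-01  1.57961512e-01  4.91941971e-01]
 [-9.99677523e-01 -2.53918700e-02 -3.22294642e-04 -5.52367650e-02]
 [ 4.32908430e-03 -1.57902508e-01 -9.87445217e-01  8.26357610e-01]
 [ 0.00000000e+00  0.00000000e+00  0.00000000e+00  1.00000000e+00]] [[ 0.99996101 -0.00872641 -0.00135008  0.58855841]
 [-0.00454234 -0.63945319  0.76881662 -0.72596487]
 [-0.00757232 -0.76878051 -0.63946789  0.63687201]
 [ 0.          0.          0.          1.        ]] -0.09500608882764255 [[351.53734104   0.         249.68292405]
 [  0.         351.53734104 191.76549601]
 [  0.           0.           1.        ]]
```

View pics/top0.png

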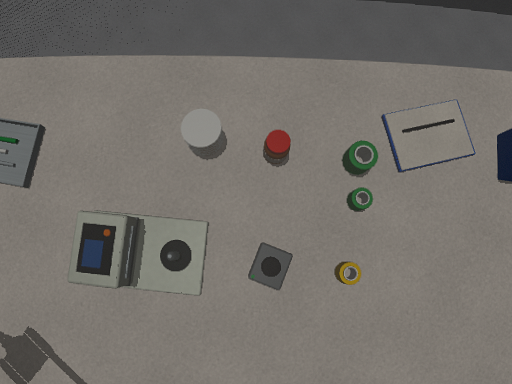

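View pics/side0.png

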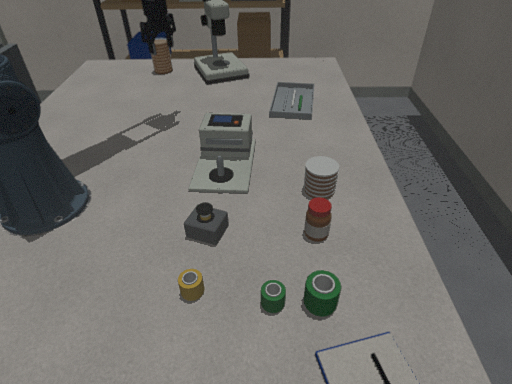

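The top view shows the small green roll at (361,199), the big look-alike at (362,157), yellow at (349,273), the plunger cap at (271,267) and the spindle at (176,255). The side view agrees, with the small green roll at (273,296). Next I'll measure from the clouds.

Run:
```python
from h import *
a=load('top0'); b=load('side0')
def circ(p):
    A=np.c_[2*p[:,:2],np.ones(len(p))]; s=np.linalg.lstsq(A,(p[:,:2]**2).sum(1),rcond=None)[0]; return s[:2],np.sqrt(s[2]+s[0]**2+s[1]**2)
for n,c,g,y,pc,sp in (('top',a,(361,199),(349,273),(271,267),(176,255)),('side',b,(273,296),(190,285),(205,210),(220,160))):
    P,C,uv=cloud(c)
    bench=px2d(c,320,230) if n=='top' else px2d(c,240,270); print(n,'bench',bench.round(4))
    for nm,uv0,zz,r in(('green',g,(.04,.056),.05),('yellow',y,(.04,.056),.05),('cap',pc,(.07,.09),.05),('tip',sp,(.055,.09),.05),('table',sp,(.012,.03),.06)):
        q0=px2z(c,*uv0,np.mean(zz)); m=(P[:,2]>zz[0])&(P[:,2]<zz[1])&(np.hypot(*(P[:,:2]-q0[:2]).T)<r)
        p=P[m]
        if len(p)<5: print(nm,q0,'few',len(p)); continue
        lo,hi=p.min(0),p.max(0)
        mr=cv2.minEnclosingCircle(p[:,:2].astype(np.float32)*1000)
        print(nm,'px',q0.round(4),'n',len(p),'bbox mid',((lo+hi)/2).round(4),'size',(hi-lo).round(4),'enc',np.round(mr[0],1),round(mr[1],1),'zmed',np.median(p[:,2]).round(4))
# labeller orientation: base plate corners top view at z=.014
for u,v in ((208,219),(201,294),(133,292),(137,217)): print(px2z(a,u,v,.014).round(4))
for u,v in ((260,243),(292,254),(281,289),(249,278)): print('st',px2z(a,u,v,.05).round(4))
for nm,r in(('top',(75,195,210,310)),):
    im=a['color'][185:310,140:380,::-1]; cv2.imwrite('pics/crop1.png',cv2.resize(im,None,fx=3.3,fy=3.3,interpolation=cv2.INTER_CUBIC))
```

```text
top bench [ 0.5372 -0.223   0.001 ]
green px [ 0.6064 -0.3074  0.048 ] n 306 bbox mid [ 0.6106 -0.309   0.0466] size [0.0495 0.0499 0.0123] enc [ 610.2 -309.3] 25.8 zmed 0.0465
yellow px [ 0.4417 -0.2777  0.048 ] n 314 bbox mid [ 0.4418 -0.2802  0.0462] size [0.0479 0.0513 0.0122] enc [ 442.6 -280.3] 25.9 zmed 0.0466
cap px [ 0.4534 -0.104   0.08  ] n 286 bbox mid [ 0.4534 -0.104   0.0786] size [0.0375 0.038  0.0094] enc [ 453.8 -103.6] 19.9 zmed 0.0797
tip px [0.4725 0.0976 0.0725] n 76 bbox mid [0.4699 0.1087 0.0678] size [0.0173 0.0178 0.0254] enc [469.9 108.4] 10.1 zmed 0.0717
table px [0.4712 0.108  0.021 ] n 1905 bbox mid [0.4715 0.1085 0.0198] size [0.1184 0.1187 0.0155] enc [471.2 108. ] 60.0 zmed 0.0149
side bench [ 0.5405 -0.2254 -0.0007]
green px [ 0.6102 -0.3266  0.048 ] n 371 bbox mid [ 0.6108 -0.3116  0.0453] size [0.0474 0.0496 0.0103] enc [ 609.9 -311.2] 25.3 zmed 0.0461
yellow px [ 0.4463 -0.2997  0.048 ] n 350 bbox mid [ 0.4428 -0.2817  0.0454] size [0.0487 0.0487 0.0108] enc [ 442.3 -281. ] 25.3 zmed 0.046
cap px [ 0.4583 -0.1144  0.08  ] n 179 bbox mid [ 0.4547 -0.1042  0.077 ] size [0.0385 0.0403 0.0105] enc [ 455.3 -104.2] 20.2 zmed 0.0795
tip px [0.4747 0.1015 0.0725] n 53 bbox mid [0.4719 0.1058 0.0679] size [0.0193 0.0153 0.024 ] enc [471.9 106.9] 9.9 zmed 0.0683
table px [0.4643 0.177  0.021 ] n 537 bbox mid [0.4636 0.1627 0.021 ] size [0.1181 0.0889 0.0179] enc [463.9 175.5] 59.7 zmed 0.0147
[0.5556 0.0394 0.014 ]
[0.3855 0.0485 0.014 ]
[0.3841 0.2042 0.014 ]
[0.5555 0.206  0.014 ]
st [ 0.5031 -0.0809  0.05  ]
st [ 0.4808 -0.1514  0.05  ]
st [ 0.4053 -0.1284  0.05  ]
st [ 0.4272 -0.0587  0.05  ]
```

View pics/crop1.png

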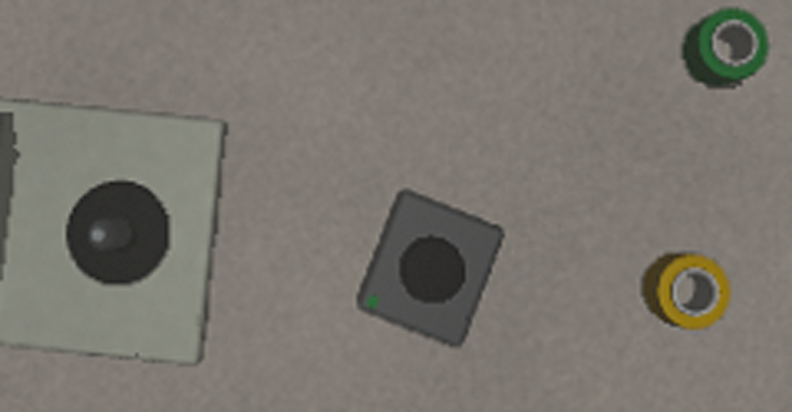

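The crop shows the plunger cap, the spindle on the black turntable, and the bores of both small rolls, all consistent with the clouds. I'm moving above the green roll at (0.6105, -0.310), with the closing axis along world y.

Emit:
play_rows:
  xyz:
    - [-40,-34,0]
    - [-85,-72,0]
    - [-130,-110,0]
    - [-175,-148,0]
    - [-220,-186,0]
    - [-265,-224,0]
    - [-310,-262,0]
    - [-355,-300,0]
    - [-400,-338,0]
    - [-445,-376,0]
  rot:
    - [0,0,-0.05]
    - [0,0,-0.1]
    - [0,0,-0.15]
    - [0,0,-0.2]
    - [0,0,-0.25]
    - [0,0,-0.3]
    - [0,0,-0.35]
    - [0,0,-0.4]
    - [0,0,-0.462]
    - [0,0,-0.462]
  grip: [1,1,1,1,1,1,1,1,1,1]

```text
time_s: 1.35
eef_pos: [0.4873, -0.022, 0.2502]
eef_rot: [0.0, -0.0, 1.0, 0.0]
wrist_force: [1.2, 0.8, 0.4]
opening: 1.0
grasp_force: 0.0
```

Emit:
play_rows:
  xyz:
    - [-16,-36,0]
    - [-32,-74,5]
    - [-48,-112,20]
    - [-64,-150,40]
    - [-80,-188,60]
    - [-96,-226,80]
    - [-112,-262,95]
    - [-124,-290,100]
    - [-124,-290,100]
    - [-124,-290,100]
  rot:
    - [0,0,0]
    - [0,0,0]
    - [0,0,0]
    - [0,0,0]
    - [0,0,0]
    - [0,0,0]
    - [0,0,0]
    - [0,0,0]
    - [0,0,0]
    - [0,0,0]
  grip: [1,1,1,1,1,1,1,1,1,1]

```text
time_s: 2.6
eef_pos: [0.6107, -0.3093, 0.1498]
eef_rot: [-0.0, -0.0, 1.0, 0.001]
wrist_force: [-0.8, -0.3, 0.3]
opening: 1.002
grasp_force: 0.0
```

Run:
```python
from h import *
w=snap('wrist','w1'); print(w['E'].round(3)); print(T(readout.get_obs())[:3,3])
P,C,uv=cloud(w)
m=(P[:,2]>.04)&(P[:,2]<.056)&(np.hypot(P[:,0]-.6105,P[:,1]+.31)<.04); p=P[m]
lo,hi=p.min(0),p.max(0); print(len(p),(lo+hi)/2,hi-lo,cv2.minEnclosingCircle(p[:,:2].astype(np.float32)*1000),proj(w,[.6105,-.31,.049]))
```

```text
[[ 0.001  0.949  0.314  0.531]
 [ 1.    -0.001  0.001 -0.31 ]
 [ 0.001  0.314 -0.949  0.274]
 [ 0.     0.     0.     1.   ]]
[ 0.61083477 -0.3090402   0.15015726]
2839 [ 0.61003725 -0.31169329  0.04589726] [0.04947548 0.04896776 0.01178839] ((609.993896484375, -311.69036865234375), 24.86931800842285) [258.42544968 197.4931428 ]
```

View pics/w1.png

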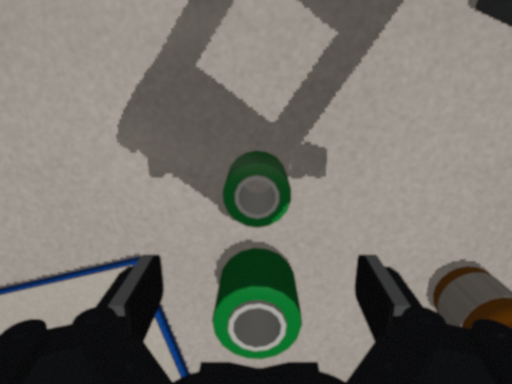

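The wrist view shows the small roll at (258,197), centred between the fingers, with the big look-alike behind it at (258,325), clear of the fingers. I'm descending and closing.

Emit:
play_rows:
  xyz:
    - [0,-1,15]
    - [0,-1,35]
    - [0,-1,60]
    - [0,-1,85]
    - [0,-1,105]
    - [0,-1,116]
    - [0,-1,119]
    - [0,-1,119]
    - [0,-1,119]
    - [0,-1,119]
  rot:
    - [0,0,0]
    - [0,0,0]
    - [0,0,0]
    - [0,0,0]
    - [0,0,0]
    - [0,0,0]
    - [0,0,0]
    - [0,0,0]
    - [0,0,0]
    - [0,0,0]
  grip: [1,1,1,1,1,1,1,1,0.5,0.5]

```text
time_s: 3.9
eef_pos: [0.6116, -0.3114, 0.0322]
eef_rot: [0.001, -0.0, 1.0, -0.0]
wrist_force: [0.2, 1.5, 4.0]
opening: 0.603
grasp_force: 2.7
```

Emit:
play_rows:
  xyz:
    - [0,0,0]
    - [0,0,0]
    - [0,0,0]
    - [0,0,0]
    - [0,0,-5]
    - [0,0,-20]
    - [0,0,-45]
    - [0,0,-75]
    - [0,0,-105]
    - [0,0,-115]
  rot:
    - [0,0,0]
    - [0,0,0]
    - [0,0,0]
    - [0,0,0]
    - [0,0,0]
    - [0,0,0]
    - [0,0,0]
    - [0,0,0]
    - [0,0,0]
    - [0,0,0]
  grip: [0,0,0,0,0,0,0,0,0,0]

```text
time_s: 5.15
eef_pos: [0.6122, -0.3119, 0.1495]
eef_rot: [0.002, -0.0, 1.0, -0.001]
wrist_force: [0.1, -0.8, -0.5]
opening: 0.572
grasp_force: 62.1
```

Emit:
play_rows:
  xyz:
    - [7,21,-6]
    - [24,70,-14]
    - [41,122,-14]
    - [58,174,-14]
    - [75,226,-14]
    - [92,278,-14]
    - [109,330,-14]
    - [125,375,-14]
    - [136,408,-14]
    - [140,418,-14]
  rot:
    - [0,0,0]
    - [0,0,0]
    - [0,0,0]
    - [0,0,0]
    - [0,0,0]
    - [0,0,0]
    - [0,0,0]
    - [0,0,0]
    - [0,0,0]
    - [0,0,0]
  grip: [0,0,0,0,0,0,0,0,0,0]

```text
time_s: 6.4
eef_pos: [0.4697, 0.1085, 0.1598]
eef_rot: [-0.001, -0.001, 1.0, 0.0]
wrist_force: [0.1, -0.0, -1.8]
opening: 0.576
grasp_force: 62.3
```

Run:
```python
from h import *
w=snap('wrist','w2'); s=snap('side','s2'); t=snap('top','t2')
print([np.round(T(readout.get_obs())[:3,3],4) for _ in range(2)], readout.get_obs()['wrist_force'])
W=cv2.resize(w['color'],(640,480)); 
for n,c,q in(('w',w,[.471,.1075,.08]),('s',s,[.471,.1075,.08]),('t',t,[.471,.1075,.08])):
    P,C,uv=cloud(c); tcp=T(readout.get_obs())[:3,3]
    g=(C[:,1]>1.4*C[:,0])&(C[:,1]>1.2*C[:,2])&(np.hypot(*(P[:,:2]-tcp[:2]).T)<.05)&(P[:,2]>.1)
    p=P[g]; print(n,proj(c,q).round(1),g.sum(), p.min(0).round(4) if g.any() else '',p.max(0).round(4) if g.any() else '', uv[g].min(0),uv[g].max(0))
    m=(P[:,2]>.03)&(P[:,2]<.064)&(np.hypot(P[:,0]-.471,P[:,1]-.1075)<.02)
    if m.sum()>5: print(' spindle',m.sum(),P[m].min(0).round(4),P[m].max(0).round(4))
ims=np.hstack([w['color'][80:380,120:420],s['color'][60:210,150:300].repeat(2,0).repeat(2,1)])
cv2.imwrite('pics/v2.png',ims[:,:,::-1])
```

```text
[array([0.4711, 0.1066, 0.1602]), array([0.4711, 0.1066, 0.1602])] [-0.27806472 -0.36998085 -0.6986906 ]
w [258.  210.4] 9377 [0.443  0.083  0.1311] [0.4926 0.1329 0.1764] [194. 198.] [324. 344.]
 spindle 337 [0.4613 0.0995 0.0301] [0.4714 0.1192 0.0639]
s [218.7 156.6] 121 [0.4473 0.0827 0.1311] [0.4926 0.1287 0.1753] [207. 123.] [224. 145.]
 spindle 68 [0.4619 0.0983 0.0301] [0.4816 0.1108 0.0636]
t [170.6 255.6] 12 [0.4467 0.0921 0.1486] [0.491  0.0983 0.1747] [164. 246.] [169. 270.]
```

View pics/v2.png

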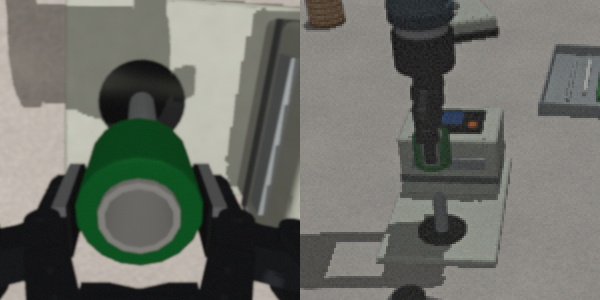

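The wrist view shows the roll upright in the grip with the spindle beneath it, and the side view agrees. I'm fitting the offset with fixed-radius circles.

Run:
```python
from h import *
from scipy.optimize import least_squares
def fit(p,r,c0): 
    return least_squares(lambda c:np.hypot(p[:,0]-c[0],p[:,1]-c[1])-r,c0,loss='soft_l1',f_scale=.001).x.round(4)
for n in('w2','s2'):
    c=load(n); P,C,uv=cloud(c)
    g=(C[:,1]>1.4*C[:,0])&(C[:,1]>1.2*C[:,2])&(np.hypot(P[:,0]-.471,P[:,1]-.107)<.05)
    for lo,hi in((.131,.152),(.152,.170),(.131,.170)):
        m=g&(P[:,2]>lo)&(P[:,2]<hi); print(n,'roll',lo,m.sum(),fit(P[m],.025,[.47,.107]) if m.sum()>5 else '')
    m=(P[:,2]>.028)&(P[:,2]<.064)&(np.hypot(P[:,0]-.471,P[:,1]-.1075)<.016)
    print(n,'spindle',m.sum(),fit(P[m],.010,[.471,.1075]))
    if n=='w2': print('roll zrange',np.percentile(P[g&(P[:,2]>.1),2],[0.5,50,90,99.5]))
```

```text
w2 roll 0.131 1266 [0.4688 0.1079]
w2 roll 0.152 1876 [0.4688 0.1079]
w2 roll 0.131 3142 [0.4688 0.1079]
w2 spindle 356 [0.4718 0.1094]
roll zrange [0.13358003 0.17392688 0.17500491 0.17588076]
s2 roll 0.131 56 [0.4685 0.1098]
s2 roll 0.152 41 [0.4687 0.1098]
s2 roll 0.131 97 [0.4686 0.1098]
s2 spindle 72 [0.4719 0.1107]
```

Emit:
play_rows:
  xyz:
    - [-3,1,0]
    - [-3,1,5]
    - [-3,1,15]
    - [-3,1,28]
    - [-3,1,41]
    - [-3,1,53]
    - [-3,1,63]
    - [-3,1,70]
    - [-3,1,73]
    - [-3,1,73]
  rot:
    - [0,0,0]
    - [0,0,0]
    - [0,0,0]
    - [0,0,0]
    - [0,0,0]
    - [0,0,0]
    - [0,0,0]
    - [0,0,0]
    - [0,0,0]
    - [0,0,0]
  grip: [0,0,0,0,0,0,0,0,0,0]

```text
time_s: 7.8
eef_pos: [0.4741, 0.1079, 0.0873]
eef_rot: [0.0, -0.0, 1.0, -0.0]
wrist_force: [0.1, 0.4, -1.4]
opening: 0.575
grasp_force: 62.3
```

Run:
```python
from h import *
o=readout.get_obs(); print(o['wrist_force'],o['torque'],o['eef_pos'])
w=snap('wrist','w3'); s=snap('side','s3')
ims=np.hstack([w['color'][80:380,120:420],s['color'][60:210,150:300].repeat(2,0).repeat(2,1)])
cv2.imwrite('pics/v3.png',ims[:,:,::-1])
```

```text
[ 0.08382309  0.39154826 -1.4233828 ] [-0.05920806 -0.02847124  0.0300655 ] [0.47408777 0.10791042 0.08728882]
```

View pics/v3.png

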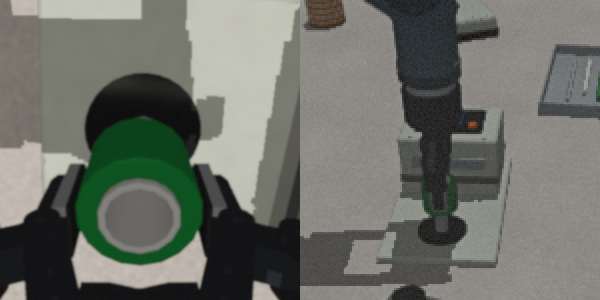

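The roll is around the spindle with no side force. Both views show it above the turntable, so I'm lowering further and creeping at the end.

Emit:
play_rows:
  xyz:
    - [0,0,5]
    - [0,0,14]
    - [0,0,23]
    - [0,0,30]
    - [0,0,34]
    - [0,0,35]
    - [0,0,36]
    - [0,0,36.5]
    - [0,0,37]
    - [0,0,37]
  rot:
    - [0,0,0]
    - [0,0,0]
    - [0,0,0]
    - [0,0,0]
    - [0,0,0]
    - [0,0,0]
    - [0,0,0]
    - [0,0,0]
    - [0,0,0]
    - [0,0,0]
  grip: [0,0,0,0,0,0,0,0,0,0]

```text
time_s: 9.15
eef_pos: [0.4742, 0.1079, 0.0506]
eef_rot: [0.0, -0.0, 1.0, -0.0]
wrist_force: [-1.6, 0.5, 1.2]
opening: 0.575
grasp_force: 62.7
```

Emit:
play_rows:
  xyz:
    - [0,0,0.5]
    - [0,0,0.5]
    - [0,0,1]
    - [0,0,1]
    - [0,0,1.5]
    - [0,0,1.5]
    - [0,0,1.5]
    - [0,0,1.5]
    - [0,0,1.5]
    - [0,0,1.5]
  rot:
    - [0,0,0]
    - [0,0,0]
    - [0,0,0]
    - [0,0,0]
    - [0,0,0]
    - [0,0,0]
    - [0,0,0]
    - [0,0,0]
    - [0,0,0]
    - [0,0,0]
  grip: [0,0,0,0,0,0,0,0,0,0]

```text
time_s: 10.4
eef_pos: [0.4744, 0.1079, 0.0505]
eef_rot: [0.0, -0.0, 1.0, -0.0]
wrist_force: [-6.4, -0.6, 17.8]
opening: 0.575
grasp_force: 64.2
```

Emit:
play_rows:
  xyz:
    - [0,0,-0.5]
    - [0,0,-1]
    - [0,0,-1]
    - [0,0,-1]
    - [0,0,-1]
    - [0,0,-1]
    - [0,0,-1]
    - [0,0,-1]
    - [0,0,-1]
    - [0,0,-1]
  rot:
    - [0,0,0]
    - [0,0,0]
    - [0,0,0]
    - [0,0,0]
    - [0,0,0]
    - [0,0,0]
    - [0,0,0]
    - [0,0,0]
    - [0,0,0]
    - [0,0,0]
  grip: [0,0,0.65,0.75,0.85,0.95,1,1,1,1]

```text
time_s: 11.65
eef_pos: [0.474, 0.1079, 0.0498]
eef_rot: [-0.0, -0.0, 1.0, -0.0]
wrist_force: [1.2, 0.9, -0.5]
opening: 1.001
grasp_force: 0.0
```

Emit:
play_rows:
  xyz:
    - [0,0,-3]
    - [0,0,-12]
    - [0,0,-25]
    - [0,0,-45]
    - [0,0,-65]
    - [0,0,-85]
    - [0,0,-100]
    - [0,0,-108]
    - [0,0,-110]
    - [0,0,-110]
  rot:
    - [0,0,0]
    - [0,0,0]
    - [0,0,0]
    - [0,0,0]
    - [0,0,0]
    - [0,0,0]
    - [0,0,0]
    - [0,0,0]
    - [0,0,0]
    - [0,0,0]
  grip: [1,1,1,1,1,1,1,1,1,1]

```text
time_s: 12.9
eef_pos: [0.4737, 0.1079, 0.1593]
eef_rot: [-0.0, -0.0, 1.0, 0.0]
wrist_force: [1.1, -0.9, 0.1]
opening: 1.003
grasp_force: 0.0
```

Run:
```python
from h import *
w=snap('wrist','w4'); s=snap('side','s4')
for c in(w,s):
    P,C,uv=cloud(c)
    g=(C[:,1]>1.4*C[:,0])&(C[:,1]>1.2*C[:,2])&(np.hypot(P[:,0]-.472,P[:,1]-.109)<.04)&(P[:,2]<.1)
    print(g.sum(),np.percentile(P[g],[1,99],axis=0).round(4))
    m=(P[:,2]>.067)&(P[:,2]<.09)&(np.hypot(P[:,0]-.472,P[:,1]-.109)<.013); print('tip',m.sum(),P[m].mean(0))
ims=np.hstack([w['color'][80:380,120:420],s['color'][60:210,150:300].repeat(2,0).repeat(2,1)])
cv2.imwrite('pics/v4.png',ims[:,:,::-1])
```

```text
2761 [[0.4482 0.0835 0.0184]
 [0.4951 0.1342 0.0668]]
tip 697 [0.46869576 0.1104717  0.07368078]
200 [[0.4529 0.0815 0.0216]
 [0.4968 0.1174 0.0659]]
tip 30 [0.47136605 0.10608868 0.07337045]
```

View pics/v4.png

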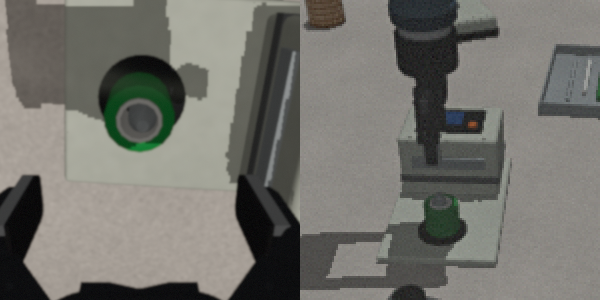

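The roll sits upright and fully down: its top reads about 0.067 and the spindle tip shows in the bore. Next I'm going to the plunger with the fingers shut.

Emit:
play_rows:
  xyz:
    - [2,-15,0]
    - [5,-45,0]
    - [8,-80,0]
    - [11,-115,0]
    - [14,-150,0]
    - [17,-180,0]
    - [19,-202,5]
    - [19,-212,20]
    - [19,-212,32]
    - [19,-212,38]
  rot:
    - [0,0,0]
    - [0,0,0]
    - [0,0,0]
    - [0,0,0]
    - [0,0,0]
    - [0,0,0]
    - [0,0,0]
    - [0,0,0]
    - [0,0,0]
    - [0,0,0]
  grip: [1,0.6,0,0,0,0,0,0,0,0]

```text
time_s: 14.25
eef_pos: [0.4542, -0.1032, 0.1202]
eef_rot: [-0.001, -0.0, 1.0, 0.001]
wrist_force: [0.2, 1.2, 0.4]
opening: -0.001
grasp_force: 0.0
```

Run:
```python
from h import *
w=snap('wrist','w5'); s=snap('side','s5'); print(readout.get_obs()['eef_pos'],readout.get_obs()['wrist_force'],readout.get_obs()['opening'])
for c in(w,s):
    P,C,uv=cloud(c)
    m=(np.hypot(P[:,0]-.4545,P[:,1]+.104)<.03)&(P[:,2]>.071)&(P[:,2]<.085); p=P[m]
    print('cap',m.sum(),p.min(0),p.max(0),np.percentile(p[:,2],[50,80]), cv2.minEnclosingCircle(p[:,:2].astype(np.float32)*1000))
    m=(np.hypot(P[:,0]-.4545,P[:,1]+.104)<.03)&(P[:,2]>.088)&(P[:,2]<.13); p=P[m]
    print('tip',m.sum(),p.min(0) if m.any() else '')
ims=np.hstack([w['color'][80:380,120:420],s['color'][150:250,160:260].repeat(3,0).repeat(3,1)])
cv2.imwrite('pics/v5.png',ims[:,:,::-1])
```

```text
[ 0.45438066 -0.10305018  0.12061795] [ 0.45635523 -0.66388945  0.37814439] 0.003239219453443256
cap 2916 [ 0.43432492 -0.1252173   0.07307428] [ 0.46597546 -0.08560027  0.08265256] [0.08080183 0.08135395] ((454.2015380859375, -105.31649017333984), 19.916893005371094)
tip 1696 [ 0.44306161 -0.11741456  0.10560501]
cap 178 [ 0.43556236 -0.12448447  0.07160322] [ 0.47397113 -0.08435439  0.0825178 ] [0.0796588  0.08062269] ((455.0357971191406, -104.45650482177734), 20.251495361328125)
tip 88 [ 0.44421268 -0.11818467  0.10192673]
```

View pics/v5.png

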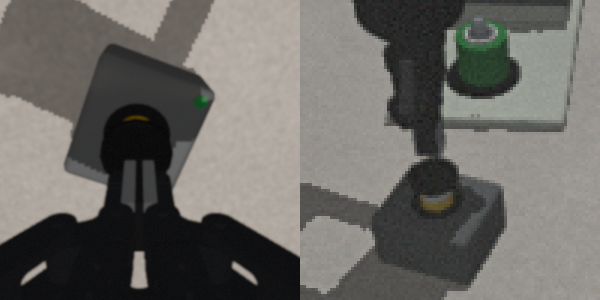

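The wrist and side views show the shut fingertips over the black cap, with the yellow and white stem visible below it. I'm descending to first contact.

Emit:
play_rows:
  xyz:
    - [0,-1.5,5]
    - [0,-1.5,11]
    - [0,-1.5,16]
    - [0,-1.5,19]
    - [0,-1.5,20]
    - [0,-1.5,20]
    - [0,-1.5,20]
    - [0,-1.5,20]
    - [0,-1.5,20]
    - [0,-1.5,20]
  rot:
    - [0,0,0]
    - [0,0,0]
    - [0,0,0]
    - [0,0,0]
    - [0,0,0]
    - [0,0,0]
    - [0,0,0]
    - [0,0,0]
    - [0,0,0]
    - [0,0,0]
  grip: [0,0,0,0,0,0,0,0,0,0]

```text
time_s: 15.6
eef_pos: [0.4551, -0.1056, 0.1018]
eef_rot: [0.0, -0.0, 1.0, -0.0]
wrist_force: [-0.8, 0.7, 0.5]
opening: -0.001
grasp_force: 0.0
```

Emit:
play_rows:
  xyz:
    - [0,0,1]
    - [0,0,2]
    - [0,0,3]
    - [0,0,4]
    - [0,0,5]
    - [0,0,5]
    - [0,0,5]
    - [0,0,5]
    - [0,0,5]
    - [0,0,5]
  rot:
    - [0,0,0]
    - [0,0,0]
    - [0,0,0]
    - [0,0,0]
    - [0,0,0]
    - [0,0,0]
    - [0,0,0]
    - [0,0,0]
    - [0,0,0]
    - [0,0,0]
  grip: [0,0,0,0,0,0,0,0,0,0]

```text
time_s: 16.85
eef_pos: [0.4551, -0.1056, 0.0968]
eef_rot: [0.0, -0.0, 1.0, -0.0]
wrist_force: [-1.5, 0.5, 3.6]
opening: 0.002
grasp_force: 1.8
```

Run:
```python
from h import *
zs=[];f=[]
for i in range(6):
    c=vision.camera('side'); o=readout.get_obs(); zs.append(o['eef_pos'][2]); f.append(o['wrist_force'][2])
print(np.round(zs,4),np.round(f,2),np.mean(zs),np.mean(f))
```

```text
[0.0968 0.0968 0.0968 0.0968 0.0968 0.0968] [4.37 3.94 3.33 3.82 3.19 4.11] 0.09680119821275807 3.7947568011235666
```

Emit:
play_rows:
  xyz:
    - [0,0,1]
    - [0,0,2]
    - [0,0,3.5]
    - [0,0,5]
    - [0,0,6]
    - [0,0,7]
    - [0,0,7.5]
    - [0,0,7.5]
    - [0,0,7.5]
    - [0,0,7.5]
  rot:
    - [0,0,0]
    - [0,0,0]
    - [0,0,0]
    - [0,0,0]
    - [0,0,0]
    - [0,0,0]
    - [0,0,0]
    - [0,0,0]
    - [0,0,0]
    - [0,0,0]
  grip: [0,0,0,0,0,0,0,0,0,0]

```text
time_s: 18.4
eef_pos: [0.4551, -0.1056, 0.0894]
eef_rot: [-0.0, -0.0, 1.0, -0.0]
wrist_force: [-2.8, 0.2, 5.3]
opening: -0.003
grasp_force: 3.2
```

Run:
```python
from h import *
zs=[];f=[];cs=[]
for i in range(10):
    c=snap('side','s6'); o=readout.get_obs(); zs.append(o['eef_pos'][2]); f.append(o['wrist_force'][2]); cs.append(c['color'].astype(float))
print(o['time_s'],np.mean(zs),np.mean(f),np.std(f))
P,C,uv=cloud(c); m=(np.hypot(P[:,0]-.455,P[:,1]+.105)<.02)&(P[:,2]>.055)&(P[:,2]<.078); p=P[m]; print(np.percentile(p[:,2],[10,50,80,95]))
w=snap('wrist','w6')
im=np.mean(cs,0)[180:240,175:235].astype(np.uint8); im=cv2.resize(im,(400,400),interpolation=cv2.INTER_CUBIC)
cv2.imwrite('pics/v6.png',np.hstack([im,cv2.resize(w['color'][130:330,150:350],(400,400))])[:,:,::-1])
```

```text
18.9 0.08941872934733142 6.394298383762627 0.4747608398739627
[0.06449244 0.06982381 0.07110868 0.07283509]
```

View pics/v6.png

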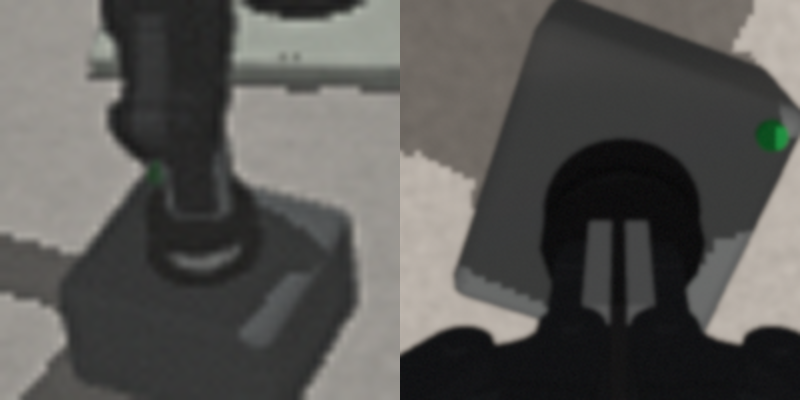

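The averaged side view shows only white stem under the cap, with no yellow left. By height it is pressed about 9.6 mm, so I'm adding 0.5 mm and holding.

Emit:
play_rows:
  xyz:
    - [0,0,0.3]
    - [0,0,0.5]
    - [0,0,0.5]
    - [0,0,0.5]
    - [0,0,0.5]
    - [0,0,0.5]
    - [0,0,0.5]
    - [0,0,0.5]
    - [0,0,0.5]
    - [0,0,0.5]
  rot:
    - [0,0,0]
    - [0,0,0]
    - [0,0,0]
    - [0,0,0]
    - [0,0,0]
    - [0,0,0]
    - [0,0,0]
    - [0,0,0]
    - [0,0,0]
    - [0,0,0]
  grip: [0,0,0,0,0,0,0,0,0,0]

```text
time_s: 20.2
eef_pos: [0.4551, -0.1057, 0.0889]
eef_rot: [0.0, -0.0, 1.0, -0.0]
wrist_force: [-2.3, 0.7, 7.6]
opening: 0.002
grasp_force: 3.3
```

Run:
```python
from h import *
o=readout.get_obs(); print(o['eef_pos'],o['wrist_force']); print(ctrl.hand_in())
```

```text
[ 0.4551219  -0.1056501   0.08894256] [-2.26382175  0.66597976  7.57128834]
the job is handed in; nothing more can be done
None
```

The green roll is fully down on the turntable and released, and the job was handed in at about 20 s with the robot still holding the plunger about 10 mm down (7.6 N, yellow gone from view); the verdict was not shown.

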